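# Change the reagent bottle on the slant stand

## Task

Swap the two amber bottles: put the square one away upright in the round one's place between its two neighbours on the raised shelf, wholly on the shelf, and lean the round one in the slant stand, fully home: base flat on the foot and side lying against the rubber back. They are glass, so set them down gently and never let one tip over or drop; you can park a bottle on the bench pad meanwhile; leave everything else where it is.

Things in the scene. Friction and masses are not known exactly. Their poses are not given: they have to be found in the camera images.
- square_bottle: Square amber glass bottle: body 62 x 62 mm, 92 mm tall, sloping shoulder, black round cap 48 mm across from 114 to 140 mm above the base; 0.27 to 0.53 kg. Origin: centre of its base; z along it to the cap, x and y square to its flat sides. Starts leaning in the cradle, base on the foot, its -x side on the rubber.
- round_bottle: Round amber glass bottle: body 70 mm across up to 86 mm, then a shoulder narrowing to a 40 mm neck at 113 mm, black cap 52 mm across from 112 to 138 mm above the base; 0.29 to 0.59 kg. Origin: centre of its base; z to the cap. Starts upright on the riser.
- cradle: Tilted pocket of the slant stand, fixed. Origin: middle of the foot, on its upper face, 37 mm above the bench. z: pocket axis, 32 degrees from vertical, leaning towards the robot's side (a bottle's mouth points there); y: level, across; x: up and away, out of the pocket. Home for the round bottle's base centre: x = 0, z = 0; for the square one x = -4 mm, z = 0.
- cradle_back (a point): On the face of the back plate under the bottle, 50 mm up from the foot (cradle x -35, y 0, z 50 mm; axes as cradle). Black rubber, grippy: a bottle let go against it short of the foot may hang there. Rubber from z 6 to 94 mm. Cheeks at cradle y = -37.5 and +37.5 mm, from the back to x = +2 mm, straight up to z = 71, flared to z = 89 mm.
- foot: Foot plate closing the pocket's lower end, fixed to the cradle; origin and axes as the cradle. Its upper face lies at z = 0, from x = -40 to +42 mm, square to the pocket's axis; it ends in a toe lip at x = +42 mm, 14 mm high, that the bottle's base must pass. The stand's sheet-steel base plate is 110 x 165 mm.
- riser_gap (a point): Centre of the top of the bench riser, a narrow sheet-steel shelf, 90 mm high, 280 mm long (y) and 100 mm deep (x), fixed. It is the middle of the place between the two neighbours, where the round bottle starts (within 12 mm along y and 6 mm along x). Axes as the riser; z up.
- pad: Pale absorbent bench pad, 130 mm (x) by 160 mm (y), 2 mm thick, fixed to the bench; empty, so a bottle can stand there meanwhile. Origin: centre of its underside.
- ointment_jar: Bystander: white jar, 48 mm across, 55 mm tall, on the riser, its axis 103 mm from the gap's centre to +y of the riser. Origin: centre of its base.
- small_tipbox: Bystander: small grey closed tip box, 78 x 48 mm and 55 mm tall, on the riser, 103 mm from the gap's centre to -y of the riser. Origin: centre of its base.
- tip_box: Bystander: pipette tip box, 85 x 122 mm and 62 mm tall, grey with a blue-grey lid, on the bench. Origin: centre of its base.
- dishes: Bystander: stack of three culture dishes, 90 mm across, 46 mm tall, on the bench. Origin: centre of its base.
- vial: Bystander: small glass vial with black cap, 38 mm across, 60 mm tall, on the bench between the riser and the slant stand. Origin: centre of its base.
- riser: The riser itself, fixed. Origin: centre of its underside on the bench, straight below riser_gap; same axes.
Things that resemble listed ones, but are neither listed nor needed, are in the scene too. Leave any yellow look-alike of the round_bottle alone.

How it is judged:
By the outcome, as a careful person would: the job done as asked, in the order asked, and still so for the second after the job is handed in, with the robot touching nothing.
It also fails if it takes over 67 s, if anything falls off the work surface, if the arm or the gripper's body presses on something with over 40 N, if the wrist force passes 120 N, or if a joint passes its speed limit or range.

## Robot

A 6-joint arm with a two-finger parallel gripper is mounted at the origin on the work surface. World frame = base frame: x ahead of the robot, y to its left, z up, the work surface at z = 0. Lengths are in m, angles in rad, forces in N, time in s.
With the tool pointing down it reaches from about 0.425 to 0.95 m from the base axis. Payload 14.7 kg.
Tool frame: the origin (TCP) lies at the centre of the arm's flange, where the gripper is bolted on; the fingertips stand 173 mm ahead of it and the grasp point (between the pads) lies 155 mm ahead of it; x points along the fingers, y is the direction in which the jaws open and shut, and the axes are right-handed (so a half turn about x gives the same grasp; the last joint's range is limited). The gripper opens to 85 mm and grips with 20 to 120 N. Pads are 22 mm wide; open, the fingers measure 114 mm over their backs; the gripper's body (76 mm by 85 mm) begins 54 mm behind the grasp point. The pads swing forward as they close: fully open they stand 13 mm farther back than shut.
Start: joints at [-1.297, 0.48, 1.596, -0, 1.065, -0.047], TCP at [0.205, -0.617, 0.405] pointing down, gripper open.
Joint ranges: [-2.75, 2.75], [-0.82, 2.05], [0.23, 2.67], [-1.56, 4.7], [0.09, 2.69], [-2.92, 2.92]. Speed limits (rad/s): [1.89, 1.89, 2.39, 3.01, 3.01, 3.01].

## Interface

Orientations are given as a unit quaternion [w, x, y, z].
In Python, from rig import r gives the robot as it stands. The module is installed in compiled form; this text tells all that it offers. Calls block until the motion is done:
- r.move_ptp(position, orientation): joint-space move of the TCP to a pose.
- r.servo_line(position, velocity=0.15, rot=None): straight line of the TCP; rot=None keeps the orientation; velocity is the mean speed in m/s.
- r.move_joints(angles): joint-space move.
- r.gripper_to(opening, newtons=None): finger opening in m; newtons is the grip in N (None keeps the last); returns when the fingers have stopped.
- r.pause(seconds).
- r.solve_ik(position, orientation): joint angles nearest the present ones, or None.
- r.observe(): the state.
- r.get_image(name): name is "scene" or "side" or "wrist"; returns (picture, depth): 480x640x3 uint8, red, green, blue; 480x640 float32, m along the optical axis (not along the pixel's ray), 0 where there is no reading.
- r.camera_info(name): a dict with "fx", "fy", "cx", "cy" (pixels), "R" (3x3) and "t" (3): a world point X has camera coordinates R X + t. Camera axes: x right, y down, z forward; pixel columns grow to the right and rows downward; lengths in m; the calibration is good to about 2 mm. The wrist camera is an equidistant fisheye: a pixel r from the principal point sees the ray r / f radians off the axis. A picture is of the moment at which its call begins: read the wrist's pose just before it. camera_info takes no time and is no camera call; for the wrist camera it gives the pose at the moment of the call.
A pose or a line that the arm cannot do raises r.MotionError and nothing moves.
- r.sign_off(): hands the job in, once; it reports no verdict.
The state is a dict: "clock": time; "joints": joint angles; "qvel": joint speeds; "effort": joint torques, N m; "position": TCP position; "orientation": TCP orientation; "ft_force": force on the tool from outside, world axes, zero at the start; "moment": the same for the moment, N m; "width": finger opening in m.
Only numpy, scipy, OpenCV 4.12 (cv2) and the standard library are available. Lean on these libraries where they do the work, as an engineer would, in place of code of your own. Each camera call takes 0.05 s, during which the arm holds its last target. There are 200 camera calls.

## Working session

There is one attempt and no reset: what is moved stays moved. The work goes in short steps, each a Python script; the robot and the scene stay as the last script left them, time stands still between calls to the robot, and variables do not carry over. Pictures are saved under pics/ and viewed, about 8 in all and at most 12, crops included, and the job is handed in when it is done.

```bash
mkdir -p pics; ls
python3 - <<'E'
from rig import r
import cv2,numpy as np
for n in ("scene","side"):
    p,d=r.get_image(n); cv2.imwrite(f"pics/{n}0.png",p[:,:,::-1]); np.save(f"{n}0.npy",d)
    c=r.camera_info(n); print(n,c["fx"],c["fy"],c["cx"],c["cy"],np.round(c["R"],3).tolist(),np.round(c["t"],3), 'pos',np.round(-np.array(c["R"]).T@c["t"],3))
o=r.observe(); print(o)
E
```

```text
pics
scene 527.137079491411 527.137079491411 315.0638006783918 234.79725467054203 [[-0.737, 0.676, 0.016], [0.504, 0.565, -0.654], [-0.45, -0.474, -0.757]] [ 0.392 -0.204  1.353] pos [1.001 0.491 0.885]
side 562.9114168827267 562.9114168827267 328.9891326850504 243.47716034709097 [[0.996, -0.084, 0.003], [-0.06, -0.736, -0.674], [0.059, 0.672, -0.738]] [-0.505  0.085  1.085] pos [ 0.444 -0.709  0.86 ]
{'clock': 0.1, 'joints': array([-1.29661634e+00,  4.80760305e-01,  1.59679773e+00,  2.25535003e-05,
        1.06508418e+00, -4.65862890e-02]), 'qvel': array([-0.00108651, -0.0006629 , -0.00229534,  0.0004663 , -0.00107374,
        0.00038723]), 'effort': array([ 1.68016744e-03, -9.52253437e+01, -4.31042182e+01, -2.72938433e-05,
        5.16654138e-03, -6.64151776e-05]), 'position': array([ 0.20492622, -0.61666884,  0.40414708]), 'orientation': array([-0.11254914, -0.69799721, -0.11328807,  0.69806762]), 'ft_force': array([-0.32220909,  0.16243773, -0.68497088]), 'moment': array([-0.00197104, -0.04294155, -0.02778405]), 'width': 0.08521019408393239}
```

View pics/scene0.png

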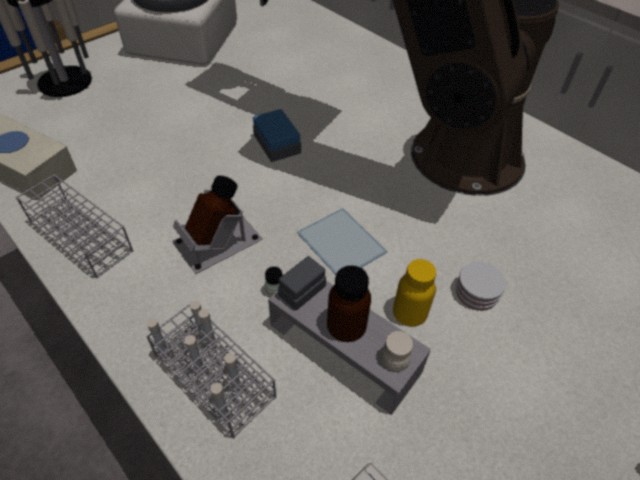

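View pics/side0.png

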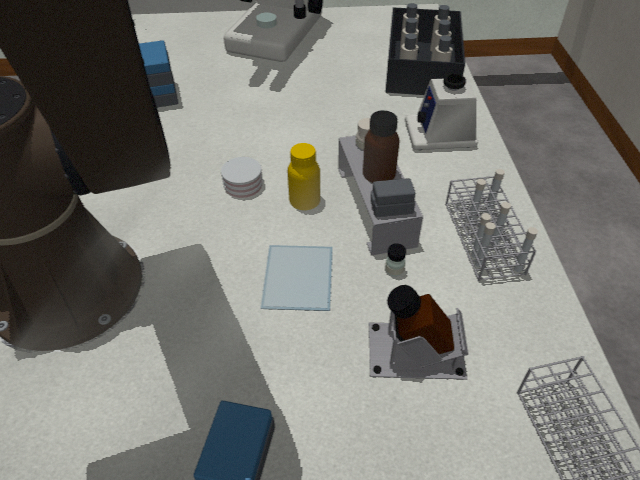

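Scene view: the round amber bottle is at (350,303) on the riser, between the small tip box at (302,283) and the jar at (397,350). The square amber bottle is at (210,215), leaning in the stand. The pad is at (342,242).

What could be mistaken for the round bottle: the yellow bottle at (415,292), which is the look-alike to leave alone, and the square amber bottle at (210,215). In the side view the round amber one is at (381,145) and the yellow one at (304,178). I choose the amber one on the riser.

```bash
cat > h.py <<'E'
import numpy as np,cv2
from rig import r
from scipy.spatial.transform import Rotation as Ro
def cloud(n,p,d):
    c=r.camera_info(n); v,u=np.mgrid[0:480,0:640]; 
    x=(u-c["cx"])/c["fx"]; y=(v-c["cy"])/c["fy"]
    P=np.stack([x*d,y*d,d],-1); 
    return (P-c["t"])@np.array(c["R"])
E
cat > m.py <<'E'
from h import *
X0,Y0,S=0.35,-0.40,1000
for n in("scene","side"):
    p=cv2.imread(f"pics/{n}0.png"); d=np.load(f"{n}0.npy"); W=cloud(n,p,d)
    ok=(d>0); hsv=cv2.cvtColor(p,cv2.COLOR_BGR2HSV); Z=W[...,2]
    x0,x1,y0,y1=(290,430,250,420) if n=="scene" else (320,430,100,260)
    m=np.zeros_like(ok); m[y0:y1,x0:x1]=True
    t=W[m&ok&(abs(Z-.09)<.006)][:,:2].astype(np.float32); print(n,"riser top",cv2.minAreaRect(t),t.shape,np.median(W[m&ok&(abs(Z-.09)<.006)][:,2]))
    def cap(x0,y0,x1,y1,lo):
        m=np.zeros_like(ok);m[y0:y1,x0:x1]=True; m&=ok&(p.max(2)<60)&(hsv[...,1]<120)&(Z>lo)
        q=W[m]; top=q[q[:,2]>np.percentile(q[:,2],97)-.006]; c,rad=cv2.minEnclosingCircle(top[:,:2].astype(np.float32))
        return len(q),np.round(c,4),round(rad,4),np.round(np.percentile(q[:,2],[3,97]),4), np.round(q.mean(0),4)
    print("round cap",cap(*((325,260,375,305) if n=="scene" else (362,105,405,140)),.19))
    print("sq cap",cap(*((205,170,245,205) if n=="scene" else (380,280,425,325)),.09))
    # pad / bluish
    b=(hsv[...,0]>85)&(hsv[...,0]<110)&(hsv[...,1]>25)&(p.mean(2)>110); a=np.zeros_like(b);a[205:320,255:400]=True
    q=W[a&b&ok&(abs(Z)<.01)]; print("pad",cv2.minAreaRect(q[:,:2].astype(np.float32)),len(q))
    # ortho of cradle+riser regions
    I=np.zeros((560,700,3),np.uint8); zb=np.full((560,700),-1.)
    q=W[ok];c=p[ok]; o=np.argsort(q[:,2]); q=q[o];c=c[o]; 
    i=((q[:,1]-Y0)*S).astype(int); j=((q[:,0]-X0)*S).astype(int); k=(i>0)&(i<699)&(j>0)&(j<559)
    for a_ in(0,1):
        for b_ in(0,1): I[j[k]+a_ if 0 else np.minimum(j[k]+a_,559),np.minimum(i[k]+b_,699)]=c[k]
    cv2.imwrite(f"pics/ortho_{n}.png",np.clip(I*1.6,0,255).astype(np.uint8))
    cv2.imwrite(f"pics/o_{n}.png",cv2.resize(p[90:400,150:520] if n=="scene" else p[90:400,230:540],None,fx=1.7,fy=1.7))
E
python3 m.py
```

```text
scene riser top ((0.5730555057525635, 0.19272010028362274), (0.19851139187812805, 0.2394365519285202), 8.79513168334961) (4230, 2) 0.09016519354487756
round cap (708, array([0.6274, 0.1824]), 0.026, array([0.2091, 0.23  ]), array([0.6308, 0.185 , 0.2259]))
sq cap (297, array([ 0.6113, -0.1861]), 0.0207, array([0.1203, 0.1652]), array([ 0.614 , -0.1832,  0.1512]))
pad ((0.4459313750267029, -0.009217366576194763), (0.15906521677970886, 0.12959502637386322), 83.29692077636719) 411
side riser top ((0.6404493451118469, 0.2520941495895386), (0.4493720829486847, 0.19829441606998444), 76.07794952392578) (1619, 2) 0.09004018269865403
round cap (683, array([0.6266, 0.1806]), 0.0275, array([0.1938, 0.2299]), array([0.6237, 0.1716, 0.2188]))
sq cap (687, array([ 0.6096, -0.1898]), 0.0208, array([0.1075, 0.1642]), array([ 0.6057, -0.1942,  0.151 ]))
pad ((0.4447838068008423, -0.008438445627689362), (0.16354769468307495, 0.12960508465766907), 83.32408142089844) 625
```

View pics/ortho_side.png

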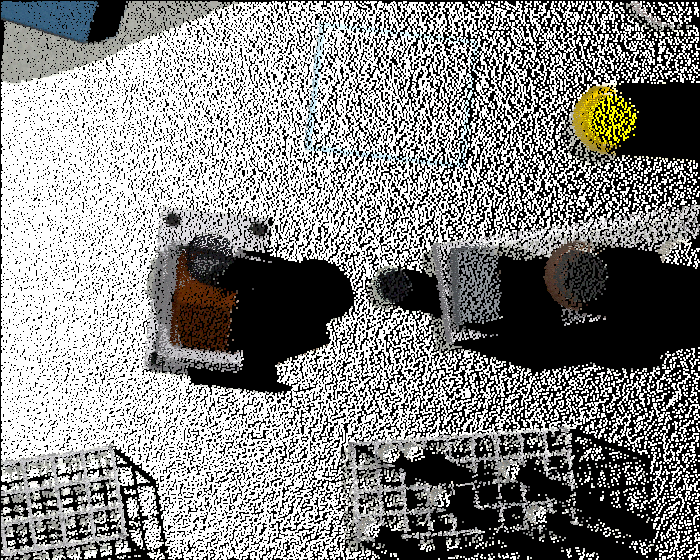

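View pics/ortho_scene.png

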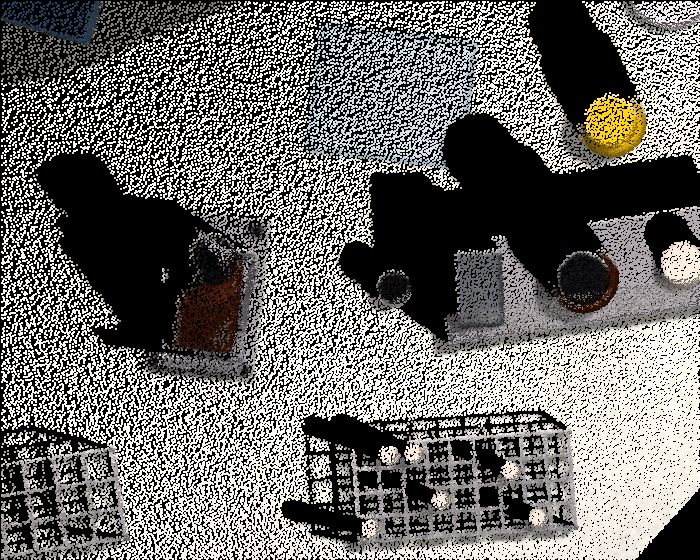

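Both orthographic views (1 px = 1 mm, row = x−0.35, column = y+0.40) agree. The round cap is at about (580,277), with the jar and tip box on either side. The stand is at about (205,295) with its mouth towards −x. The riser and the stand are both yawed about −8°. Next I hover over the stand and then the riser for closer views, checking reachability first.

```bash
cat >> h.py <<'E'
def ori(xd,yd):
    xd=np.array(xd,float);xd/=np.linalg.norm(xd);yd=np.array(yd,float);yd-=xd*(xd@yd);yd/=np.linalg.norm(yd)
    q=Ro.from_matrix(np.stack([xd,yd,np.cross(xd,yd)],1)).as_quat(); return np.array([q[3],*q[:3]])
def tcp(g,xd): return np.array(g)-0.155*np.array(xd)/np.linalg.norm(xd)
DN=np.array([0,0,-1.])
def wcloud():
    c=r.camera_info("wrist"); p,d=r.get_image("wrist")
    v,u=np.mgrid[0:480,0:640]; x=(u-c["cx"])/c["fx"]; y=(v-c["cy"])/c["fy"]; t=np.hypot(x,y)+1e-9
    k=np.tan(np.minimum(t,1.45))/t*d; P=np.stack([x*k,y*k,d],-1)
    return p[:,:,::-1].copy(),d,(P-c["t"])@np.array(c["R"])
E
python3 - <<'E'
from h import *
th=np.radians(-8); a=32*np.pi/180
hx=np.array([np.cos(th),np.sin(th),0]); cz=-np.sin(a)*hx+np.cos(a)*np.array([0,0,1]); cx=np.cos(a)*hx+np.sin(a)*np.array([0,0,1])
cb=np.array([0.68,-0.195,0.037])
for s in(1,-1):
    for nm,g,xd,yd in(("round",[.627,.181,.215],DN,hx),("pad",[.445,-.009,.13],DN,hx),("cr",cb+.127*cz,-cz,cx),("crhi",cb+.247*cz,-cz,cx)):
        q=r.solve_ik(tcp(g,xd),ori(xd,s*np.array(yd))); print(s,nm,None if q is None else np.round(q,2))
t=r.observe()["clock"]
for n,g in(("cradle",[.60,-.195,.36]),("riser",[.60,.17,.36])):
    r.move_ptp(tcp(g,DN),ori(DN,hx)); p,d,W=wcloud(); np.savez(n+"1.npz",p=p,d=d,W=W); cv2.imwrite(f"pics/w_{n}.png",p); print(n,r.observe()["clock"],np.round(r.observe()["joints"],2))
cv2.imwrite("pics/w_both.png",np.vstack([cv2.imread("pics/w_cradle.png")[:, :],cv2.imread("pics/w_riser.png")])[::1,::1] if 0 else cv2.resize(np.hstack([cv2.imread("pics/w_cradle.png"),cv2.imread("pics/w_riser.png")]),(800,300)))
E
```

```text
1 round [ 0.23  0.52  1.63 -0.    1.    0.37]
1 pad [-0.09  0.38  2.17 -0.    0.59  0.05]
1 cr [-0.42  0.47  2.17  1.82  0.15 -2.06]
1 crhi [-0.47  0.21  2.21  0.75  0.25 -1.01]
-1 round [ 0.23  0.52  1.63 -0.    1.   -2.77]
-1 pad None
-1 cr [-0.42  0.47  2.17  1.82  0.15  1.08]
-1 crhi [-0.47  0.21  2.21  0.75  0.25  2.13]
cradle 2.2583 [-0.36  0.37  1.5  -0.    1.27 -0.22]
riser 3.675 [ 0.23  0.36  1.52 -0.    1.27  0.37]
```

View pics/w_both.png

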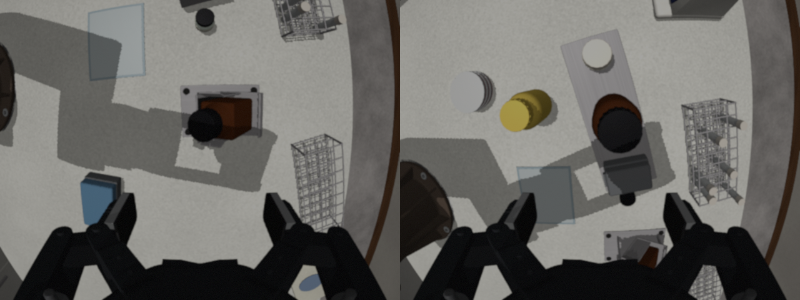

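View: in the left half the stand sits at (222,110) with the square bottle's cap at (205,125). In the right half the round amber bottle is on the riser at (618,125) and the yellow look-alike is at (522,112), so my choice holds. Next I fit the stand and riser frames from these clouds.

```bash
cat > m2.py <<'E'
from h import *
def load(n):
    if n[-1]=="1": f=np.load(n+".npz"); return f["p"],f["d"],f["W"]
    p=cv2.imread(f"pics/{n}0.png"); d=np.load(f"{n}0.npy"); return p,d,cloud(n,p,d)
def near(W,d,c,rad): return (d>0)&(np.linalg.norm(W[...,:2]-c,axis=-1)<rad)
for n in("cradle1","scene","side"):
    p,d,W=load(n); hsv=cv2.cvtColor(p,cv2.COLOR_BGR2HSV)
    m=near(W,d,[.64,-.195],.13)
    amber=m&((hsv[...,0]<14))&(hsv[...,1]>130)&(p[...,2]>40)
    q=W[amber]; 
    # plane ransac on upper face
    best=None;rng=np.random.default_rng(0)
    for _ in range(400):
        s=q[rng.choice(len(q),3,False)]; nn=np.cross(s[1]-s[0],s[2]-s[0]); L=np.linalg.norm(nn)
        if L<1e-5: continue
        nn/=L; nn*=np.sign(nn[2]); 
        if not (.3<nn[2]<.75 and nn[0]>.5): continue
        i=abs((q-s[0])@nn)<.0015
        if best is None or i.sum()>best.sum(): best=i
    if best is not None:
        t=q[best]; c=t.mean(0); nn=np.linalg.svd(t-c)[2][2]; nn*=np.sign(nn[2]); ay=np.cross([0,0,1],nn); ay/=np.linalg.norm(ay); az=np.cross(nn,ay)
        uv=np.stack([(t-c)@ay,(t-c)@az],1).astype(np.float32); rc=cv2.minAreaRect(uv); C=c+rc[0][0]*ay+rc[0][1]*az
        pr=lambda k:np.round(np.percentile(uv[:,k],[1,99]),4)
        print(n,len(t),"tilt",round(np.degrees(np.arcsin(nn[2])),2),"yaw",round(np.degrees(np.arctan2(nn[1],nn[0])),2),"C",np.round(C,4),rc[1:],pr(0),pr(1))
    # bolts: dark blobs low
    b=m&(W[...,2]<.02)&(p.max(2)<55)&(hsv[...,1]<110); k,l,st,ce=cv2.connectedComponentsWithStats(b.astype(np.uint8))
    for i in range(1,k):
        if 8<st[i,4]<200: w=W[l==i]; print("  dark",st[i,4],np.round(np.median(w,0),4))
    # cap of square
for n in("riser1","scene","side"):
    p,d,W=load(n); hsv=cv2.cvtColor(p,cv2.COLOR_BGR2HSV); m=near(W,d,[.627,.181],.17); Z=W[...,2]
    q=W[m&(abs(Z-.228)<.003)]; print(n,"cap top",np.round(cv2.minEnclosingCircle(q[:,:2].astype(np.float32)),4) if 0 else cv2.minEnclosingCircle(q[:,:2].astype(np.float32)),np.median(q[:,2]))
    q=W[m&(abs(Z-.09)<.004)][:,:2]
    best=[]
    for deg in np.arange(-12,-3,.25):
        t=np.radians(deg); u=q@[np.cos(t),np.sin(t)]; v=q@[-np.sin(t),np.cos(t)]
        best.append((np.diff(np.percentile(u,[.5,99.5]))[0],deg))
    w,deg=min(best); t=np.radians(deg); u=q@[np.cos(t),np.sin(t)]; v=q@[-np.sin(t),np.cos(t)]
    print("  riser yaw",deg,"u",np.percentile(u,[.5,99.5]),"v",np.percentile(v,[.5,99.5]), "cap/gap guess uv",np.array([.627,.181])@[np.cos(t),np.sin(t)],np.array([.627,.181])@[-np.sin(t),np.cos(t)])
    for nm,c in(("jar",(.612,.283)),("box",(.64,.079))):
        k=near(W,d,c,.055)&(abs(Z-.145)<.004); x=W[k]
        if len(x)>20: print("  ",nm,cv2.minAreaRect(x[:,:2].astype(np.float32)),len(x))
E
python3 m2.py
```

```text
cradle1 333 tilt 45.59 yaw 45.98 C [ 0.6421 -0.1762  0.1304] ((0.02307599037885666, 0.03272399678826332), 67.97240447998047) [-0.0164  0.0119] [-0.0154  0.0114]
  dark 54 [ 0.7185 -0.1556  0.0083]
  dark 61 [ 0.5797 -0.1411  0.0085]
  dark 47 [ 0.5694 -0.2258  0.0083]
scene 55 tilt 42.38 yaw 35.65 C [ 0.6429 -0.1817  0.1294] ((0.01831868290901184, 0.02845958061516285), 73.41862487792969) [-0.0167  0.0126] [-0.0112  0.0088]
  dark 22 [ 0.5808 -0.1418  0.0067]
  dark 10 [ 0.6038 -0.1567  0.0097]
side 448 tilt 32.3 yaw -7.19 C [ 0.674  -0.1999  0.0932] ((0.05787760019302368, 0.09020709991455078), 1.4812709093093872) [-0.0253  0.0296] [-0.0469  0.0388]
  dark 38 [ 0.5787 -0.1438  0.0078]
  dark 46 [ 0.569  -0.2294  0.0069]
  dark 46 [ 0.7083 -0.2433  0.0065]
riser1 cap top ((0.6268582344055176, 0.18447093665599823), 0.026663461700081825) 0.22934171102362325
  riser yaw -3.25 u [0.47159347 0.68316774] v [0.09429019 0.35879816] cap/gap guess uv 0.6157301828904863 0.21625527017311783
   jar ((0.6125884652137756, 0.2841329574584961), (0.042146433144807816, 0.04226595163345337), 1.82125782966
[... 355 characters left out ...]
83
   jar ((0.6127509474754333, 0.2821028232574463), (0.04321124404668808, 0.04221281409263611), 4.914545059204102) 533
   box ((0.6369170546531677, 0.07852032780647278), (0.07624926418066025, 0.04586043953895569), 3.3813726902008057) 887
side cap top ((0.6262953877449036, 0.18068519234657288), 0.027558185160160065) 0.22788013822559156
  riser yaw -3.25 u [0.45035142 0.68530355] v [0.06957215 0.34490112] cap/gap guess uv 0.6157301828904863 0.21625527017311783
   jar ((0.6026505827903748, 0.2827681303024292), (0.04449353739619255, 0.024666018784046173), 78.99742126464844) 128
   box ((0.6351783275604248, 0.07693959027528763), (0.07482926547527313, 0.047302424907684326), 2.296501874923706) 634
```

```bash
cat >> h.py <<'E'
def cradle_axes(yaw):
    h=np.array([np.cos(yaw),np.sin(yaw),0]); e=np.array([0,0,1.]); a=np.radians(32)
    return np.stack([np.cos(a)*h+np.sin(a)*e,np.cross(e,h),-np.sin(a)*h+np.cos(a)*e],1)
E
cat > m3.py <<'E'
from h import *
from m2 import load,near
A=cradle_axes(np.radians(-6.3)); O=np.array([.6755,-.196,.037])
for n in("cradle1","scene","side"):
    p,d,W=load(n); hsv=cv2.cvtColor(p,cv2.COLOR_BGR2HSV); L=(W-O)@A
    m=(d>0)&(np.linalg.norm(L-[-.004,0,.13],axis=-1)<.05)&(p.max(2)<70)&(hsv[...,1]<120)
    q=L[m]; top=q[abs(q[:,2]-np.percentile(q[:,2],90))<.003]
    print(n,len(q),"cap z90",np.percentile(q[:,2],[50,90,97]).round(4),"circle",cv2.minEnclosingCircle(top[:,:2].astype(np.float32)))
    k=(d>0)&(L[...,2]>.02)&(L[...,2]<.085)&(abs(abs(L[...,1])-.043)<.012)&(abs(L[...,0])<.015)&(hsv[...,1]<60)
    for s in(-1,1):
        y=L[k&(np.sign(L[...,1])==s)&(L[...,2]<.068)]; 
        if len(y)>10: print("  cheek",s,len(y),"y",np.percentile(y[:,1],[2,10,50,90,98]).round(4),"x",np.percentile(y[:,0],[50,95]).round(4))
    q=L[(d>0)&(abs(L[...,1])<.03)&(abs(L[...,2]-.045)<.03)&(L[...,0]>.015)&(L[...,0]<.035)]
    if len(q): print("  face x",np.median(q[:,0]).round(4),len(q))
for n in("riser1","scene"):
    p,d,W=load(n); m=near(W,d,[.627,.181],.15); q=W[m&(abs(W[...,2]-.09)<.004)][:,:2]; b=[]
    for deg in np.arange(3,11,.25):
        t=np.radians(deg); u=q@[np.cos(t),np.sin(t)]; b.append((np.diff(np.percentile(u,[1,99]))[0],deg,np.percentile(u,[1,99]).mean()))
    w,deg,mid=min(b); t=np.radians(deg); print(n,"riser",w,deg,"mid u",mid,"box-jar mid u",np.array([.6248,.1815])@[np.cos(t),np.sin(t)])
E
python3 m3.py | grep -v -e dark -e "^  riser" -e jar\ -e box\
python3 - <<'E'
from h import *
A=cradle_axes(np.radians(-6.3)); O=np.array([.6755,-.194,.037])
for phi in(-25,-15,0,15,25):
    for s in(1,-1):
        R=Ro.from_rotvec(A[:,0]*np.radians(phi)); xd=R.apply(-A[:,2]); o=[]
        for z in(.127,.16,.2,.25):
            q=r.solve_ik(tcp(O+A@[-.004,0,z],xd),ori(xd,s*A[:,0])); o.append(None if q is None else np.round(q[3:],2).tolist())
        print(phi,s,o)
E
```

```text
-25 1 [[4.43, 0.46, 1.89], [4.52, 0.45, 1.78], [4.67, 0.44, 1.62], [-1.41, 0.44, 1.39]]
-25 -1 [[4.43, 0.46, -1.25], [4.52, 0.45, -1.36], [4.67, 0.44, -1.52], [-1.41, 0.44, -1.75]]
-15 1 [[4.11, 0.23, 2.07], [4.31, 0.2, 1.86], [4.66, 0.18, 1.5], [-1.09, 0.2, 0.95]]
-15 -1 [[4.11, 0.23, -1.07], [4.31, 0.2, -1.28], [4.66, 0.18, -1.65], [-1.09, 0.2, -2.19]]
0 1 [[1.82, 0.18, -2.11], [1.51, 0.18, -1.81], [1.15, 0.21, -1.45], [0.81, 0.28, -1.13]]
0 -1 [[1.82, 0.18, 1.03], [1.51, 0.18, 1.33], [1.15, 0.21, 1.69], [0.81, 0.28, 2.01]]
15 1 [[1.32, 0.51, -1.77], [1.23, 0.54, -1.68], [1.12, 0.57, -1.58], [0.99, 0.64, -1.45]]
15 -1 [[1.32, 0.51, 1.37], [1.23, 0.54, 1.46], [1.12, 0.57, 1.56], [0.99, 0.64, 1.69]]
25 1 [[1.19, 0.73, -1.73], [1.14, 0.75, -1.68], [1.07, 0.79, -1.61], [0.99, 0.85, -1.53]]
25 -1 [[1.19, 0.73, 1.41], [1.14, 0.75, 1.46], [1.07, 0.79, 1.53], [0.99, 0.85, 1.61]]grep: box : No such file or directory
Exception ignored on flushing sys.stdout:
BrokenPipeError: [Errno 32] Broken pipe
```

```bash
python3 m3.py | tail -n 19
```

```text
riser yaw -3.25 u [0.46914791 0.68502427] v [0.08898776 0.35761287] cap/gap guess uv 0.6157301828904863 0.21625527017311783
   jar ((0.6127509474754333, 0.2821028232574463), (0.04321124404668808, 0.04221281409263611), 4.914545059204102) 533
   box ((0.6369170546531677, 0.07852032780647278), (0.07624926418066025, 0.04586043953895569), 3.3813726902008057) 887
side cap top ((0.6262953877449036, 0.18068519234657288), 0.027558185160160065) 0.22788013822559156
  riser yaw -3.25 u [0.45035142 0.68530355] v [0.06957215 0.34490112] cap/gap guess uv 0.6157301828904863 0.21625527017311783
   jar ((0.6026505827903748, 0.2827681303024292), (0.04449353739619255, 0.024666018784046173), 78.99742126464844) 128
   box ((0.6351783275604248, 0.07693959027528763), (0.07482926547527313, 0.047302424907684326), 2.296501874923706) 634
cradle1 2277 cap z90 [0.1389 0.1399 0.1403] circle ((0.0007175413193181157, 0.0010830204701051116), 0.024048306047916412)
  cheek -1 15 y [-0.0388 -0.038  -0.0367 -0.0365 -0.0365] x [0.0005 0.0059]
  cheek 1 92 y [0.0376 0.0393 0.0413 0.0417 0.0418] x [0.0052 0.0064]
  face x 0.0308 1040
scene 306 cap z90 [0.1347 0.1392 0.14  ] circle ((0.0023164486046880484, 0.0018910926301032305), 0.023243281990289688)
  cheek 1 163 y [0.0355 0.0374 0.0392 0.0408 0.0419] x [-0.0037  0.006 ]
  face x 0.0298 587
side 683 cap z90 [0.1381 0.1401 0.1408] circle ((-0.0005647614598274231, -0.0019730282947421074), 0.02364172413945198)
  cheek -1 209 y [-0.0427 -0.0418 -0.0409 -0.0394 -0.0325] x [-0.0044  0.0038]
  face x 0.029 377
riser1 riser 0.167103803727789 9.25 mid u 0.6113293131573974 box-jar mid u 0.6458501054839274
scene riser 0.16939058897055137 8.75 mid u 0.6089502020075802 box-jar mid u 0.6451386663337269
```

The bottle geometry checks out: both caps measure 24–26 mm in radius, the square cap's top is at cradle z = 140 mm, and the cap sits mid-way between the cheeks. I now pick the round bottle with the jaws along y, which also calibrates the camera y-bias, and stand it on the pad.

```bash
cat >> h.py <<'E'
def rep(s): 
    o=r.observe(); print(s,"t",round(o["clock"],2),"w",round(o["width"],4),"F",np.round(o["ft_force"],1),"M",np.round(o["moment"],2),"p",np.round(o["position"],4))
def F(): return r.observe()["ft_force"].copy()
def guard(d,dist,thr,step=.001,v=.02):
    """step along unit d until the force against d rises by thr; returns travel"""
    d=np.array(d,float); f0=F(); p=r.observe()["position"].copy(); n=0
    while n*step<dist:
        n+=1; r.servo_line(p+d*step*n,velocity=v)
        if -(F()-f0)@d>thr: break
    return n*step,np.round(F()-f0,1)
E
python3 - <<'E'
from h import *
f=np.load("riser1.npz"); W=f["W"][f["d"]>0]; t=np.radians(7.2); H=np.array([[np.cos(t),np.sin(t)],[-np.sin(t),np.cos(t)]])
uv=(W[:,:2]-[.6248,.1815])@H.T; k=(abs(W[:,2]-.0905)<.004)&(abs(uv[:,1])<.135)&(abs(uv[:,0])<.075); q=uv[k].astype(np.float32)
print("riser rect (gap frame, wrist)",cv2.minAreaRect(q),np.percentile(q,[1,99],0))
ey=np.array([0,1.,0]); o=ori(DN,ey); g=np.array([.6265,.1825,.213])
for c in(ey,-ey):
    print([None if (q:=r.solve_ik(tcp(x,DN),ori(DN,c))) is None else np.round(q,2) for x in(g,[.46,-.01,.125])])
E
```

```text
riser rect (gap frame, wrist) ((-0.0006281249225139618, -2.5331974029541016e-07), (0.10119593143463135, 0.2719516456127167), 1.2731013298034668) [[-0.05133602 -0.11977694]
 [ 0.04931912  0.13367827]]
[array([ 0.24,  0.52,  1.63, -0.  ,  1.  , -1.33]), array([-0.09,  0.41,  2.14, -0.  ,  0.59, -1.66])]
[array([ 0.24,  0.52,  1.63, -0.  ,  1.  ,  1.81]), array([-0.09,  0.41,  2.14, -0.  ,  0.59,  1.48])]
```

Run:
```python
from h import *
ey=np.array([0,1.,0]); o=ori(DN,ey); g=np.array([.6265,.1825,.213]); up=np.array([0,0,.15])
r.gripper_to(.085); r.move_ptp(tcp(g+up,DN),o); r.servo_line(tcp(g,DN),velocity=.12); rep("at"); 
r.gripper_to(.0,25); rep("closed"); r.gripper_to(0,60); rep("firm")
r.servo_line(tcp(g+[0,0,.02],DN),velocity=.05); rep("lift"); r.servo_line(tcp(g+up,DN),velocity=.15)
p=np.array([.46,-.01,.127]); r.move_ptp(tcp(p+up,DN),o); r.servo_line(tcp(p+[0,0,.006],DN),velocity=.12); r.pause(.2); rep("above pad")
print(guard(DN,.014,4)); rep("down")
```

```text
at t 6.86 w 0.0851 F [ 0.1  0.3 -1. ] M [-0.06  0.05 -0.02] p [0.6267 0.1826 0.3688]
closed t 7.26 w 0.0517 F [-0.1  1.6  5.2] M [ 0.04  0.1  -0.04] p [0.6267 0.1826 0.3685]
firm t 7.47 w 0.0506 F [-1.6  1.8  7.4] M [-0.03  0.21 -0.  ] p [0.6267 0.1826 0.3687]
lift t 8.03 w 0.0503 F [-0.6 -0.  -3.8] M [0.   0.04 0.  ] p [0.6265 0.1825 0.3881]
above pad t 11.63 w 0.0505 F [ 0.1 -0.3 -4. ] M [ 0.03 -0.02 -0.02] p [ 0.4601 -0.01    0.2884]
(0.008, array([-0.8,  1.2,  8.4]))
down t 13.63 w 0.0503 F [-0.7  1.   4.3] M [ 0.1   0.22 -0.04] p [ 0.4603 -0.01    0.2807]
```

Run:
```python
from h import *
ey=np.array([0,1.,0]); o=ori(DN,ey); th=np.radians(-8)
r.gripper_to(.085); r.servo_line(r.observe()["position"]+[0,0,.06],velocity=.12)
r.move_ptp(tcp([.47,-.01,.30],DN),ori(DN,[np.cos(th),np.sin(th),0])); r.pause(.1); p,d,W=wcloud(); rep("hover"); cv2.imwrite("pics/pad.png",p)
for n in("wrist","scene","side"):
    if n!="wrist": p,d=r.get_image(n); W=cloud(n,p,d); cv2.imwrite(f"pics/{n}1.png",p[:,:,::-1])
    m=(d>0)&(np.hypot(W[...,0]-.46,W[...,1]+.01)<.05)&(abs(W[...,2]-.14)<.004); q=W[m][:,:2].astype(np.float32); print(n,len(q),len(q) and cv2.minEnclosingCircle(q),W[m][:,2].mean(), "bottle mid",len(q))
```

```text
hover t 16.45 w 0.0848 F [0.2 0.8 0.6] M [ 0.01 -0.01  0.  ] p [ 0.47   -0.01    0.4547]
wrist 3170 ((0.46071892976760864, -0.007857680320739746), 0.0265766903758049) 0.1412516705575439 bottle mid 3170
scene 408 ((0.4614487886428833, -0.009988526813685894), 0.027650028467178345) 0.1399742932739769 bottle mid 408
side 510 ((0.46035271883010864, -0.010346289724111557), 0.02841666154563427) 0.13994533434533643 bottle mid 510
```

```bash
cat >> h.py <<'E'
YC=np.radians(-6.5); A=cradle_axes(YC); O=np.array([.679,-.197,.038]); PHI=np.radians(15)
def hold(bx,bz,s=1):
    bx=np.array(bx,float); return Ro.from_rotvec(bx*PHI).apply(-np.array(bz,float)), s*bx
def up_axes(deg): t=np.radians(deg); return np.array([np.cos(t),np.sin(t),0]),np.array([0,0,1.])
E
python3 - <<'E'
from h import *
for s in(1,-1):
    for nm,g,(bx,bz) in (("cr",O+A@[-.004,0,.128],(A[:,0],A[:,2])),("crhi",O+A@[-.004,0,.26]+[0,0,.08],(A[:,0],A[:,2])))+tuple((f"rz{k}",np.array([.6245,.1815,.218]),up_axes(7.5+k)) for k in(-90,0,90))+tuple((f"pad{k}",np.array([.46,-.01,.127]),up_axes(-6.5+k)) for k in(-90,-45,0,45,90)):
        xd,yd=hold(bx,bz,s); q=r.solve_ik(tcp(g,xd),ori(xd,yd)); print(s,nm,None if q is None else np.round(q,2))
E
```

```text
1 cr [-0.62  0.52  2.1   1.3   0.51 -1.75]
1 crhi [-0.7   0.14  2.04  0.78  0.79 -1.17]
1 rz-90 [ 0.25  0.41  1.85 -0.05  0.63  1.73]
1 rz0 [ 0.09  0.51  1.66  0.31  1.   -0.21]
1 rz90 [ 0.22  0.65  1.4   0.02  1.35 -1.49]
1 pad-90 [-0.08  0.34  2.34 -0.04  0.2   1.64]
1 pad-45 [-0.25  0.36  2.29  0.57  0.39  0.13]
1 pad0 [-0.29  0.43  2.14  0.43  0.66 -0.53]
1 pad45 [-0.21  0.49  2.01  0.22  0.86 -1.05]
1 pad90 [-0.09  0.52  1.94  0.01  0.94 -1.55]
-1 cr [-0.62  0.52  2.1   1.3   0.51  1.39]
-1 crhi [-0.7   0.14  2.04  0.78  0.79  1.97]
-1 rz-90 [ 0.25  0.41  1.85 -0.05  0.63 -1.41]
-1 rz0 None
-1 rz90 [0.22 0.65 1.4  0.02 1.35 1.65]
-1 pad-90 [-0.08  0.34  2.34 -0.04  0.2  -1.5 ]
-1 pad-45 None
-1 pad0 [-0.29  0.43  2.14  0.43  0.66  2.62]
-1 pad45 [-0.21  0.49  2.01  0.22  0.86  2.09]
-1 pad90 [-0.09  0.52  1.94  0.01  0.94  1.59]
```

Run:
```python
from h import *
xd,yd=hold(A[:,0],A[:,2]); o=ori(xd,yd); g=O+A@[-.004,0,.128]
r.move_ptp(tcp(g,xd)-.09*xd,o); r.servo_line(tcp(g,xd),velocity=.1); r.pause(.1); rep("at")
r.gripper_to(0,25); rep("closed"); r.gripper_to(0,70); rep("firm")
p,d=r.get_image("side"); cv2.imwrite("pics/g1.png",cv2.resize(p[230:420,310:530,::-1],None,fx=2.5,fy=2.5))
```

```text
at t 19.17 w 0.0851 F [-0.4  0.4 -0.3] M [-0.07  0.21  0.01] p [ 0.5248 -0.22    0.2719]
closed t 19.6 w 0.0472 F [-6.5 -0.2  5.4] M [-0.07  0.38  0.05] p [ 0.5246 -0.2199  0.2716]
firm t 19.82 w 0.046 F [-10.   -0.9  10.3] M [0.1  0.43 0.17] p [ 0.5245 -0.2199  0.2718]
```

View pics/g1.png

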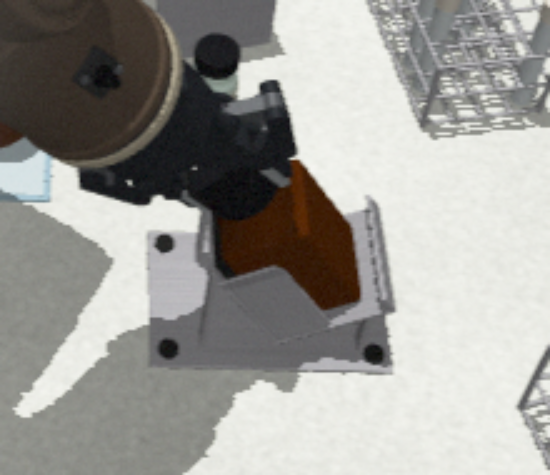

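The picture shows the gripper on the cap at about (240,190) with the bottle still seated. Lifting clear and carrying it to the riser.

Run:
```python
from h import *
xd,yd=hold(A[:,0],A[:,2]); p0=r.observe()["position"].copy()
r.servo_line(p0+A@[.004,0,.006],velocity=.04); rep("off")
r.servo_line(p0+A@[.004,0,.10],velocity=.12); rep("mid"); r.servo_line(p0+A@[.004,0,.15]+[0,0,.06],velocity=.15)
bx,bz=up_axes(7.5); xd,yd=hold(bx,bz); o=ori(xd,yd); g=np.array([.6245,.1815,.219])
r.move_ptp(tcp(g+[0,0,.14],xd),o); rep("over riser"); r.servo_line(tcp(g+[0,0,.03],xd),velocity=.12); r.pause(.2); rep("above")
p,d=r.get_image("scene"); a=p[200:440,230:490]; p,d=r.get_image("side"); b=p[60:300,280:540]
cv2.imwrite("pics/r1.png",cv2.resize(np.hstack([a,b])[:,:,::-1],None,fx=1.5,fy=1.5))
```

```text
off t 20.21 w 0.0464 F [ 0.8  0.8 -4.1] M [-0.17  0.71 -0.04] p [ 0.5247 -0.2199  0.279 ]
mid t 21.14 w 0.0462 F [ 0.4  0.2 -3.7] M [-0.18  0.71 -0.02] p [ 0.4753 -0.2143  0.3583]
over riser t 23.4 w 0.0466 F [-0.2 -0.1 -3.4] M [-0.3  -0.02  0.04] p [0.6297 0.1408 0.5082]
above t 24.67 w 0.0462 F [ 1.1  0.9 -3.6] M [-0.27 -0.03  0.04] p [0.6299 0.1418 0.3994]
```

View pics/r1.png

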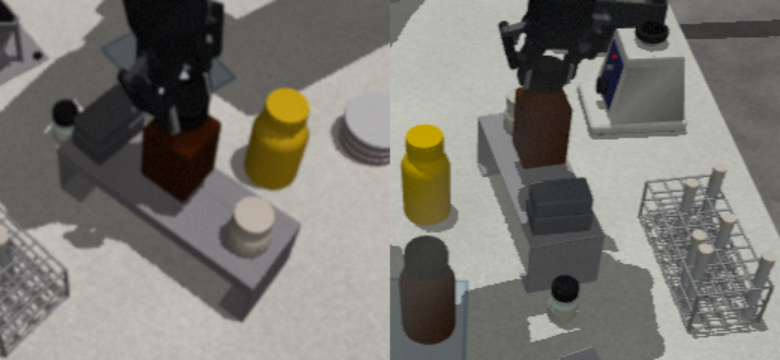

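The bottle hangs upright over the gap, square to the shelf: left at (180,150), right at (542,125). Setting it down.

Run:
```python
from h import *
xd,yd=hold(*up_axes(7.5)); p=r.observe()["position"].copy()
r.servo_line(p+[0,0,-.022],velocity=.08); r.pause(.15); print(guard(DN,.018,3)); rep("down"); 
r.gripper_to(.065); rep("half"); r.gripper_to(.085); q=r.observe()["position"].copy(); r.servo_line(q-.06*xd,velocity=.1)
p,d=r.get_image("scene"); W=cloud("scene",p,d); a=p[200:440,230:490]
m=(d>0)&(np.hypot(W[...,0]-.6245,W[...,1]-.1815)<.04)&(abs(W[...,2]-.23)<.006); print("cap",m.sum(),cv2.minEnclosingCircle(W[m][:,:2].astype(np.float32)),np.median(W[m][:,2]))
p,d=r.get_image("side"); b=p[60:300,280:540]; W=cloud("side",p,d); m=(d>0)&(np.hypot(W[...,0]-.6245,W[...,1]-.1815)<.04)&(abs(W[...,2]-.23)<.006); print("cap",m.sum(),cv2.minEnclosingCircle(W[m][:,:2].astype(np.float32)),np.median(W[m][:,2])) 
cv2.imwrite("pics/r2.png",cv2.resize(np.hstack([a,b])[:,:,::-1],None,fx=1.5,fy=1.5)); rep("end")
```

```text
(0.009000000000000001, array([-2.7, -1.7,  8.2]))
down t 27.58 w 0.0459 F [-3.4 -1.3  5.3] M [-0.07  0.55  0.11] p [0.6299 0.1419 0.369 ]
half t 27.91 w 0.0649 F [ 0.5 -0.3  0.7] M [-0.07 -0.07  0.02] p [0.63   0.1418 0.3684]
cap 673 ((0.6250112652778625, 0.18173812329769135), 0.025113482028245926) 0.2299518776119061
cap 351 ((0.6230660676956177, 0.18007953464984894), 0.027750812470912933) 0.22962048792201337
end t 29.1 w 0.0851 F [0.2 0.1 0.1] M [-0.15 -0.01 -0.01] p [0.6317 0.1265 0.4254]
```

View pics/r2.png

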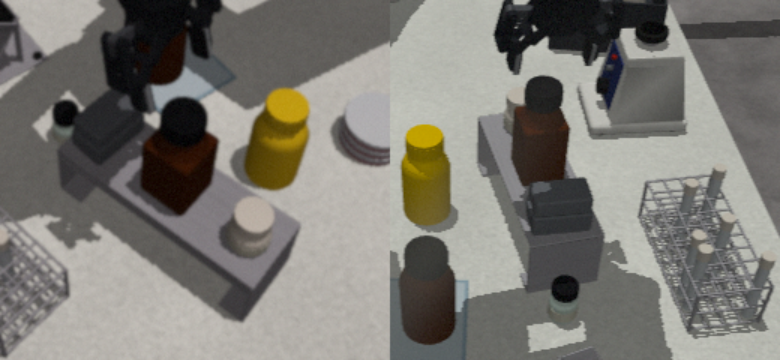

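The square bottle stands upright on the shelf between its neighbours: left at (180,155), right at (542,130), cap within 1–2 mm of the target. The touchdown height also confirms the foot is at z = 37 mm. Next I regrip the round bottle and start a force-watched insertion.

```bash
sed -i 's/^YC=.*/YC=np.radians(-6.5); A=cradle_axes(YC); O=np.array([.6797,-.197,.037]); PHI=np.radians(15)/' h.py
python3 - <<'E'
from h import *
r.servo_line(r.observe()["position"]+[0,0,.05],velocity=.2)
xd,yd=hold(*up_axes(-6.5)); o=ori(xd,yd); g=np.array([.4605,-.01,.128])
r.move_ptp(tcp(g,xd)-.08*xd,o); r.servo_line(tcp(g,xd),velocity=.12); r.pause(.1); rep("at")
r.gripper_to(0,25); rep("closed"); r.gripper_to(0,80); rep("firm")
b=r.observe()["position"].copy(); r.servo_line(b+[0,0,.02],velocity=.06); rep("lift"); r.servo_line(b+[0,0,.17],velocity=.2)
xd,yd=hold(A[:,0],A[:,2]); o=ori(xd,yd); G=lambda x,y,z: tcp(O+A@[x,y,.126+z],xd)
r.move_ptp(G(.004,0,.17)+[0,0,.03],o); r.servo_line(G(.004,0,.10),velocity=.12); r.pause(.2); rep("above pocket")
p,d=r.get_image("side"); b=p[200:420,310:530]; p,d=r.get_image("scene"); a=p[120:340,120:340]
cv2.imwrite("pics/c1.png",cv2.resize(np.hstack([a,b])[:,:,::-1],None,fx=1.8,fy=1.8))
E
```

```text
at t 31.52 w 0.0851 F [ 0.  -0.7  0.1] M [-0.11 -0.03 -0.  ] p [ 0.4563 -0.05    0.2784]
closed t 31.92 w 0.0514 F [-2.8 -0.5  7.8] M [0.09 0.22 0.01] p [ 0.456  -0.0499  0.2781]
firm t 32.13 w 0.0499 F [-3.4 -1.  16. ] M [0.3  0.47 0.13] p [ 0.456  -0.0499  0.2784]
lift t 32.62 w 0.0501 F [-0.5 -0.3 -2.9] M [-0.3   0.05  0.02] p [ 0.4561 -0.05    0.2988]
above pocket t 35.59 w 0.0498 F [-0.1  0.7 -3.9] M [-0.19  0.66  0.03] p [ 0.4807 -0.2148  0.3583]
```

View pics/c1.png

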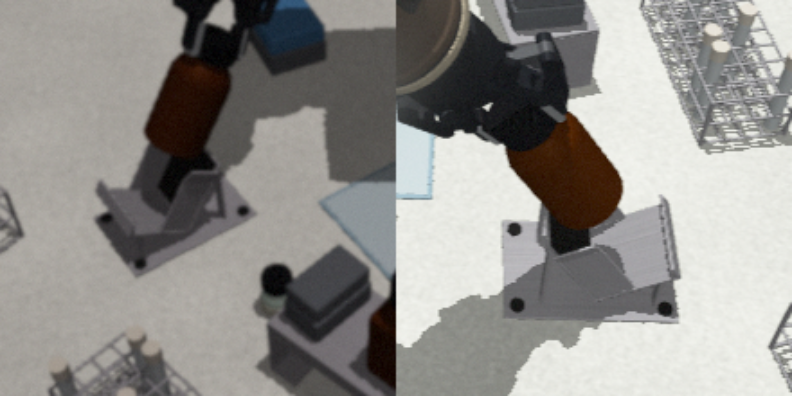

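The bottle is tilted along the pocket axis and centred over the rubber strip (left view around (185,140), right view around (565,190)). Inserting, then probing the cheeks to centre it.

Run:
```python
from h import *
xd,yd=hold(A[:,0],A[:,2]); G=lambda x,y,z: tcp(O+A@[x,y,.126+z],xd)
f0=F()@A
for z in(.09,.08,.07,.06,.05,.04,.03):
    r.servo_line(G(.005,0,z),velocity=.06); f=F()@A-f0; print(z,np.round(f,1))
    if np.abs(f).max()>8: break
else:
    r.pause(.1); f1=F()@A; res={}
    for s in(1,-1):
        for k in range(1,7):
            r.servo_line(G(.005,s*k*.0007,z),velocity=.02); f=F()@A-f1
            if -s*f[1]>3: break
        res[s]=(s*k*.0007,np.round(f,1)); r.servo_line(G(.005,0,z),velocity=.02)
    print(res)
rep("end")
```

```text
0.09 [-0.4 -0.1 -0.2]
0.08 [ 0.2 -1.1 -0.2]
0.07 [ 0.6  0.1 -0.1]
0.06 [ 0.2 -0.7 -0.7]
0.05 [ 0.3 -0.2 -0.3]
0.04 [ 0.1 -0.  -0.5]
0.03 [-0.1  0.5 -0. ]
{1: (0.0042, array([-0.4, -3.9,  1.3])), -1: (-0.0042, array([-0.7,  3. ,  1.6]))}
end t 41.73 w 0.0501 F [ 0.2 -0.2 -3.1] M [-0.16  0.66 -0.02] p [ 0.5184 -0.219   0.2989]
```

Run:
```python
from h import *
xd,yd=hold(A[:,0],A[:,2]); G=lambda x,y,z: tcp(O+A@[x,y,.126+z],xd)
L=lambda: np.round(A.T@(r.observe()["position"]-G(0,0,0)),4)
r.servo_line(G(.005,0,.008),velocity=.05); r.pause(.15); print("foot",guard(-A[:,2],.016,4,v=.03),L())
print("back",guard(-A[:,0],.012,5,v=.03),L(), np.round(F()@A,1))
print("foot again",guard(-A[:,2],.004,4,step=.0007,v=.03),L()); rep("pre")
p,d=r.get_image("side"); b=p[200:420,310:530]
cv2.imwrite("pics/c2.png",cv2.resize(b[:,:,::-1],None,fx=2.5,fy=2.5))
```

```text
foot (0.007, array([-5.5, -0.1,  6.8])) [0.005  0.0001 0.0014]
back (0.006, array([10.3,  1.2, -1.2])) [-0.0005 -0.      0.0014] [ 4.8  1.4 -0.5]
foot again (0.0007, array([-12. ,  -1.5,  12.7])) [-0.0004 -0.      0.0013]
pre t 45.97 w 0.05 F [-7.6 -0.6 14.9] M [ 0.32 -0.52  0.2 ] p [ 0.529  -0.2202  0.2717]
```

Foot contact came at z ≈ 1 mm and back contact at x ≈ −0.5 mm, both where the home pose should be. Releasing in stages and checking.

Run:
```python
from h import *
xd,yd=hold(A[:,0],A[:,2])
r.gripper_to(.056); rep("loose"); r.pause(.3); r.gripper_to(.085); rep("open"); r.servo_line(r.observe()["position"]-.10*xd,velocity=.1); rep("clear")
th=np.radians(-8); r.move_ptp(tcp([.60,-.195,.40],DN),ori(DN,[np.cos(th),np.sin(th),0])); r.pause(.1)
pw,dw,Ww=wcloud()
ims=[]
for n in("wrist","scene","side"):
    if n=="wrist": p,d,W=pw,dw,Ww-[0,.002,.0012]
    else: p,d=r.get_image(n); W=cloud(n,p,d); p=p[:,:,::-1].copy()
    L=(W-O)@A; hsv=cv2.cvtColor(p,cv2.COLOR_BGR2HSV)
    m=(d>0)&(np.linalg.norm(L-[0,0,.13],axis=-1)<.05)&(p.max(2)<70)&(hsv[...,1]<120); q=L[m]
    if len(q)<30: print(n,"few",len(q)); continue
    z9=np.percentile(q[:,2],90); top=q[abs(q[:,2]-z9)<.003]; print(n,"cap z",z9.round(4),"c",cv2.minEnclosingCircle(top[:,:2].astype(np.float32)))
    b=(d>0)&(abs(L[...,1])<.006)&(L[...,0]>.02)&(L[...,0]<.05)&(L[...,2]>.02)&(L[...,2]<.08); t=L[b]
    if len(t)>20: print("   ridge slope deg",np.degrees(np.arctan(np.polyfit(t[:,2],t[:,0],1)[0])).round(2),"x",np.median(t[:,0]).round(4),len(t))
    if n!="wrist": ims.append(p[120:340,120:400] if n=="scene" else p[150:370,290:570])
cv2.imwrite("pics/f.png",cv2.resize(np.hstack(ims),None,fx=1.4,fy=1.4)); rep("end")
```

```text
loose t 46.25 w 0.056 F [ 0.6 -0.  -0.9] M [-0.07  0.22 -0.01] p [ 0.5289 -0.2202  0.2709]
open t 46.95 w 0.085 F [ 0.1 -0.6 -0.4] M [-0.11  0.23 -0.02] p [ 0.5292 -0.2203  0.2712]
clear t 48.1 w 0.0851 F [ 0.1  0.6 -0.1] M [-0.08  0.28  0.02] p [ 0.4755 -0.24    0.3527]
wrist cap z 0.1391 c ((0.0003858945856336504, 0.0004434824804775417), 0.02603384107351303)
   ridge slope deg -0.61 x 0.0344 192
scene cap z 0.1394 c ((-0.0011978386901319027, 0.003939575981348753), 0.028676513582468033)
   ridge slope deg -0.0 x 0.0341 117
side cap z 0.1405 c ((0.00012178579345345497, -0.001492619514465332), 0.02623162232339382)
   ridge slope deg 0.02 x 0.0332 66
end t 49.57 w 0.0849 F [-0.2 -0.4 -0.3] M [-0.02 -0.04  0.03] p [ 0.5997 -0.1954  0.5544]
```

View pics/f.png

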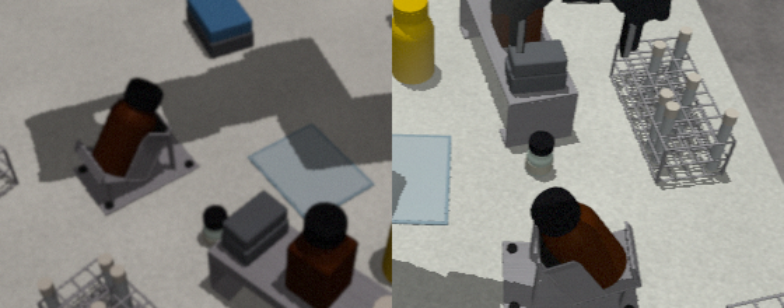

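```bash
python3 -c "
from rig import r
print(r.sign_off(), r.observe()['clock'])"
```

```text
the job is handed in; nothing more can be done
the job is handed in; nothing more can be done
```

The swap is done and handed in at about 50 s. I parked the round bottle on the pad, stood the square one upright on the riser, then slid the round one into the slant stand and released it.

- **Square bottle:** It stands upright at the middle of the riser gap. After release its cap was 0.5 mm (scene camera) and 2 mm (side camera) from the target. It clears both neighbours and is about 19 mm inside the shelf's long edges.
- **Round bottle, on the way in:** The sideways probe met both cheeks at equal distances of 4.2 mm. The foot and the rubber back were each felt where the home pose puts them, within about 1.5 mm.
- **Round bottle, after release:** Its slope against the pocket axis was 0.0° in two views and −0.6° in the wrist view. The cap reads 1.1–2.5 mm higher along the axis than the nominal 138 mm. The square bottle at home read high by nearly the same amount in each camera, so I take this as calibration offset.
- **Disagreement:** The sideways cap position differs by up to about 5 mm between cameras (scene +3.9, wrist +0.4, side −1.5 mm). I trusted the cheek probing for that direction.
- **Everything else:** Nothing else was touched. The highest wrist force I saw was about 17 N.

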